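# Lock the bayonet lid onto the paint mixing pot

### The job

Close the paint mixing pot: pick up the metal lid by its black fin, lower it into the pot's collar with its two pins through the two slots, and turn it clockwise until it is drawn down firmly tight on the seal, then let go. The seal may be new or worn, so tell by feel when it is tight: do not leave it loose, and do not force, jam or overtighten it. Leave the other things on the table where they are.

Things in the scene. Friction and masses are not known exactly. Their poses are not given: they have to be found in the camera images.
- lid_mid (a point): centre of the loose lid, on its axis, 33 mm above its underside; axes as lid. The lid stands upright on the table: an aluminium plug 78 mm across and 30 mm tall, with a black fin on top and two pins on its sides. 0.24 to 0.38 kg. Half a turn about z gives the same lid.
- lid: the lid as a whole; origin at the centre of its underside, z up, x along the pins. Two steel pins of 10 mm diameter stick out on opposite sides along x and -x, tips 47.5 mm from the axis, pin axes 8 mm above the underside.
- lid_fin (a point): centre of the lid's black upright fin handle, on the lid's axis, 48 mm above its underside. The fin is 66 mm long (along the lid's x, parallel to the pins), 14 mm thick (along y), from 30 to 66 mm above the underside.
- collar: fixed bayonet collar on the aluminium mixing pot, which has a 200 mm square grey stand. Origin: centre of the mouth on the collar's flat top face, 125 mm above the table; z up, x through the two open slots (on x and -x; either pin may use either). Outside 116 mm wide; inward flange 5 mm thick, its hole 83 mm across, pot wall inside 100 mm across.
- slot (a point): middle of one of the two slots in the flange, on the top face, 45.5 mm from the collar's axis along its x; axes as the collar. Each slot is 28 degrees wide (about 22 mm) for the 10 mm pins. From the slot the lid turns only clockwise seen from above; a stop blocks the other way after about 8 degrees.
- ramp (a point): point on the top face over one ramp, 50 degrees clockwise from the slot. The ramps lie under the flange, clockwise from each slot: they start at the slot 5 mm below the top face, fall 0.1 mm per degree of turn and end at a stop 90 degrees from the slot. They pull the pins, and so the lid, down: a hand that holds the lid must follow.
- mouth (a point): point on the collar's axis 18.5 mm below its top face. A black sprung seal disc (74 mm across, 12 N per mm) lies here if new, up to 3.5 mm deeper if worn (not measured). The lid's underside rests on it, pins just below the flange; turned from the slot, the pins meet the ramps after about 20 (new) to 60 degrees (worn), felt as the hand being drawn down.
- pot: mixing pot with stand, fixed; origin at the centre of the stand on the table, axes as the collar. Clamping force = force of lid on collar: under 10 N loose, about 15 to 20 N right, over 26 N too tight; over 40 N, even for a moment or by jamming or lifting, spoils the seal. It grows by about 1 N per degree of turn after the pins meet the ramps. Friction 0.24 to 0.36: the lid stays locked.
- tin: closed paint tin, 84 mm wide, 100 mm tall; origin at the centre of its underside; bystander, to be left alone
- cup_a: open white plastic cup, 72 mm wide, 85 mm tall, near the robot on its left; origin at the centre of its underside; bystander, to be left alone
- cup_b: open white plastic cup, 72 mm wide, 85 mm tall, beyond the pot; origin at the centre of its underside; bystander, to be left alone
- jar: small closed glass jar, 60 mm wide, 70 mm tall, beyond the pot; origin at the centre of its underside; bystander, to be left alone
- frame: empty wooden picture frame lying flat at the far left, 160 x 220 mm, 14 mm thick; origin at its centre, underside; bystander, to be left alone
- brush: paint brush lying near the robot on its right; origin on its underside; bystander, to be left alone
- spray: spray bottle, 68 mm wide, 185 mm tall, at the far right; origin at the centre of its underside; bystander, to be left alone
Mind the look-alikes: they are no part of the job. Leave any purple or yellow look-alike of the lid alone.

How it is judged:
On the way:
1. the lid sits in the collar's mouth, upright, with its pins below the flange (z of lid in the frame of collar below -0.0175 m and horizontal distance between lid and collar below 0.005 m and angle between lid's own z axis and vertical below 0.06 rad), for 0.2 s.
At the end, for the whole second after the job is handed in: The lid is in the collar, its underside more than 17.5 mm below the collar's top face, within 5 mm of its centre and tilted under 0.06 rad, locked under the ramps with a clamping force of 10 to 26 N between lid and collar, at rest and released (all of step 1 and contact force between lid and collar between 10 and 26 N and linear speed of lid below 0.02 m/s and angular speed of lid below 0.05 rad/s); the robot touches nothing.
It fails at once if the lid is forced, jammed or overtightened: more than 40 N between lid and collar (contact force between lid and collar above 40 N).
It fails at once if a bystander is shifted by more than 30 mm or tipped over (distance of any of tin, cup_a, cup_b, jar, frame, brush, spray from where it was at the start of the episode above 0.03 m or angle between any of tin, cup_a, cup_b, jar, frame, spray's own z axis and vertical above 0.5 rad).
It also fails if it takes over 70 s, if anything falls off the work surface, if the arm or the gripper's body presses on something with over 40 N, if the wrist force passes 120 N, or if a joint passes its speed limit or range.

### The arm

A 7-joint arm with a two-finger parallel gripper is mounted at the origin on the work surface. World frame = base frame: x ahead of the robot, y to its left, z up, the work surface at z = 0. Lengths are in m, angles in rad, forces in N, time in s.
With the tool pointing down it reaches from about 0.35 to 0.9 m from the base axis. Payload 19.9 kg.
Tool frame: the origin (TCP) lies on the centre line of the jaws, within the pads' length; the fingertips stand 22 mm ahead of it and the grasp point (between the pads) lies 3 mm ahead of it (manip.tips_ahead is the distance from the TCP to the fingertips, in m); y points along the fingers, z is the direction in which the jaws open and shut, and the axes are right-handed (so a half turn about y gives the same grasp; the last joint's range is limited). The gripper opens to 85 mm and grips with 20 to 120 N. Pads are 22 mm wide; open, the fingers measure 114 mm over their backs; the gripper's body (76 mm by 85 mm) begins 54 mm behind the grasp point. The pads swing forward as they close: fully open they stand 13 mm farther back than shut.
Start: joints at [-1.385, 0.417, -0.01, 1.614, 0.005, 1.111, -0.053], TCP at [0.141, 0.609, 0.253] pointing down, gripper open.
Joint ranges: [-2.81, 2.81], [-0.39, 2.02], [-1.27, 1.25], [0.06, 2.57], [-1.19, 4.33], [0.19, 2], [-2.82, 2.82]. Speed limits (rad/s): [1.89, 1.89, 2.39, 2.39, 3.01, 3.01, 3.01].

### API

Orientations are given as a rotation vector (axis times angle).
In Python, from bench import manip gives the robot as it stands.
- The arm moves only by the shell command python3 -m inch 'ROWS'. ROWS is JSON, one flat list of numbers, 5 for each row, row after row: the shift along the world's x, y, z in m, then the turn about the world's z in rad, then the closure, from 0 (fully open) to 1 (shut). In form: [tx, ty, tz, twist, gripper, tx, ty, tz, twist, gripper, ...]. A call has 1 to 20 rows; each row is the pose to reach, as a shift and turn from the pose commanded when the call began; what a row does not reach only later rows make up. A row lasts 1/10 s, in which the tool goes at most 50 mm and 8.59 degrees, less where a joint would pass 70% of its speed; a pose out of reach is approached as far as the arm can. A call with a gripper value outside its range is refused whole. The fingers move at their own pace and stop on an object; the grip force is fixed at half the most. Time passes only in rows, so rows that repeat a pose let the fingers close. It gives the time, the measured TCP pose, the force and the opening at its end, in the units of the state.
- manip.get_state(): the state, without advancing time (a new reading comes with each control period).
- manip.read_camera(name): name is "scene" or "top" or "wrist"; returns a dict with "pixels" (420x560x3 uint8, red, green, blue), "range_z" (420x560 float32, m along the optical axis (not along the pixel's ray), 0 where there is no reading), "fx", "fy", "cx", "cy" (pixels), "dist_coeffs" ([k1, k2, p1, p2, k3] as OpenCV has them; the pictures are not rectified), "position" and "orientation" of the camera in the world. Camera axes: x right, y down, z forward; pixel columns grow to the right and rows downward; lengths in m; the calibration is good to about 2 mm. A picture is of the moment at which its call begins.
- manip.job_done(): hands the job in, once; it reports no verdict.
The state is a dict: "time": time; "qpos": joint angles; "qvel": joint speeds; "joint_efforts": joint torques, N m; "tool_pos": TCP position; "orientation": TCP orientation; "wrist_force": force on the tool from outside, world axes, zero at the start; "moment": the same for the moment, N m; "grip_width": opening from 0.0 (shut) to 1.0 (fully open).
Only numpy, scipy, OpenCV 4.12 (cv2) and the standard library are available. Lean on these libraries where they do the work, as an engineer would, in place of code of your own. Each camera call takes 0.05 s, during which the arm holds its last target.

## Working session

There is one attempt and no reset: what is moved stays moved. The work goes in short steps, Python scripts to look and compute and a shell command to move; the robot and the scene stay as the last step left them, time stands still between calls to the robot, and variables do not carry over. Pictures are saved under pics/ and viewed, and the job is handed in when it is done.

```bash
mkdir -p pics; ls; python3 - <<'E'
from bench import manip
import cv2,numpy as np
print(manip.get_state(), manip.tips_ahead)
for n in ["scene","top","wrist"]:
    c=manip.read_camera(n); cv2.imwrite(f"pics/{n}0.png",c["pixels"][:,:,::-1]); np.savez(f"{n}0.npz",**c)
    print(n,c["fx"],c["fy"],c["cx"],c["cy"],c["dist_coeffs"],c["position"],c["orientation"])
E
```

```text
pics
{'time': 0.0, 'qpos': array([-1.38453832,  0.41799281, -0.01030481,  1.61420737,  0.00468367,
        1.11069462, -0.05304792]), 'qvel': array([-1.65347145e-04, -4.77009937e-04,  3.96582162e-04,  1.91464442e-04,
        7.31229424e-05, -8.46168479e-04, -1.02156482e-03]), 'joint_efforts': array([ 1.27176423e-03, -8.64440989e+01,  6.79652318e-01, -4.34917903e+01,
        1.91472442e-02,  7.12652414e-03, -2.78927200e-05]), 'tool_pos': array([0.14104915, 0.60852969, 0.25263453]), 'orientation': array([-1.56466454,  0.1789301 , -0.17882504]), 'wrist_force': array([0.36795587, 0.32486456, 1.38060833]), 'moment': array([-0.00040043,  0.00509329,  0.02269948]), 'grip_width': 0.9982127512975991} 0.022
scene 523.1261391293222 523.1261391293222 282.02475297303647 218.33426360363802 [-0.02712136  0.          0.          0.          0.        ] [ 1.58476895 -0.08190217  1.20893902] [-1.84974446 -1.67157409  0.67849246]
top 384.09863303897566 384.09863303897566 272.655742555515 208.33214136395262 [-0.05926982  0.          0.          0.          0.        ] [0.42001362 0.01179349 1.14587317] [-2.18463704  2.19550382 -0.10409033]
wrist 370.8208542483243 370.8208542483243 280.5571310944167 207.58625019186707 [-0.08098585  0.          0.          0.          0.        ] [0.05739304 0.6272531  0.37344646] [2.24325537 1.78134928 0.29936745]
```

View pics/scene0.png

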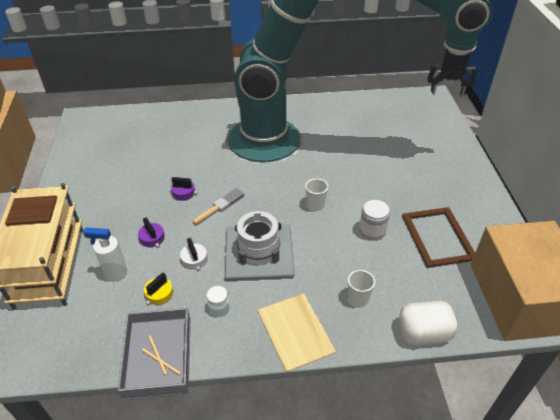

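View pics/top0.png

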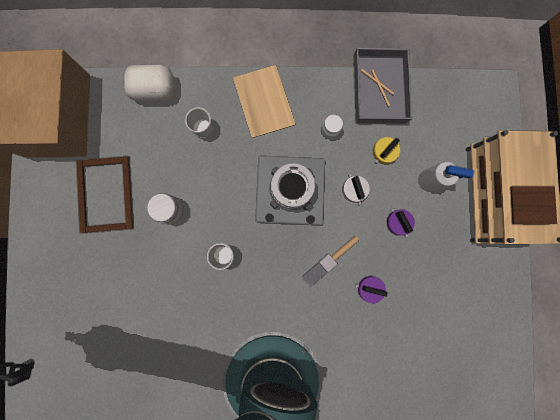

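View pics/wrist0.png

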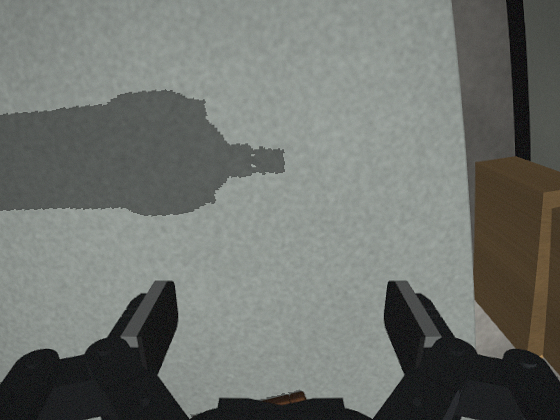

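The top view shows the aluminium lid at about (357,188) and the pot collar at (293,186). Purple and yellow look-alikes are at (401,222), (372,290) and (387,150).

```bash
cat > h.py <<'E'
import numpy as np,cv2
from scipy.spatial.transform import Rotation as R
def K(c): return np.array([[c["fx"],0,c["cx"]],[0,c["fy"],c["cy"]],[0,0,1.]])
def toplane(c,uv,z):
    uv=np.array(uv,float).reshape(-1,1,2)
    n=cv2.undistortPoints(uv,K(c),np.array(c["dist_coeffs"],float)).reshape(-1,2)
    d=R.from_rotvec(c["orientation"]).apply(np.c_[n,np.ones(len(n))])
    p=np.array(c["position"]); s=(z-p[2])/d[:,2]
    return p+d*s[:,None]
def proj(c,P):
    r=R.from_rotvec(c["orientation"]).inv(); 
    rv=r.as_rotvec(); t=-r.apply(c["position"])
    return cv2.projectPoints(np.array(P,float).reshape(-1,1,3),rv,t,K(c),np.array(c["dist_coeffs"],float))[0].reshape(-1,2)
E
python3 - <<'E'
import numpy as np,cv2
from h import *
c=dict(np.load("top0.npz"))
im=c["pixels"][:,:,::-1]
cv2.imwrite("pics/crop1.png",cv2.resize(im[140:240,240:400],None,fx=5,fy=5,interpolation=cv2.INTER_CUBIC))
s=dict(np.load("scene0.npz"))
cv2.imwrite("pics/crop2.png",cv2.resize(s["pixels"][200:300,170:310,::-1],None,fx=5,fy=5,interpolation=cv2.INTER_CUBIC))
hs=cv2.cvtColor(im,cv2.COLOR_BGR2GRAY)
sub=(hs<50).astype(np.uint8); sub[:, :340]=0; sub[:,375:]=0; sub[:170]=0; sub[206:]=0
n,l,st,ce=cv2.connectedComponentsWithStats(sub);print(st,ce)
i=1+np.argmax(st[1:,4]); pts=np.argwhere(l==i)[:,::-1].astype(float)
print("fin rect",cv2.minAreaRect(pts.astype(np.float32)))
P=toplane(c,pts,0.066);m=P.mean(0);u,S,V=np.linalg.svd(P-m);print("fin top",m,V[0],np.degrees(np.arctan2(V[0,1],V[0,0])))
print(np.ptp((P-m)@V[0]),np.ptp((P-m)@V[1]))
print(toplane(c,[[293,186]],0.125))
r=c["range_z"]; print(r[186,340:375]); 
E
```

```text
[[     0      0    560    420 235059]
 [   352    176     12     23    141]] [[279.45324791 209.51330517]
 [357.43971631 187.31914894]]
fin rect ((357.42462158203125, 187.20306396484375), (22.07706642150879, 6.656402111053467), 70.55996704101562)
fin top [ 0.56307735 -0.24940034  0.066     ] [-0.95944704 -0.28188894 -0.        ] -163.62702517306138
0.0635100259175227 0.019857188679412396
[[ 0.55923128 -0.06107892  0.125     ]]
[1.1584208 1.1544837 1.1534735 1.1342605 1.129877  1.1274576 1.1270012
 1.1271734 1.1260747 1.1279999 1.128204  1.1276575 1.1262558 1.1267631
 1.119367  1.1092842 1.0982207 1.0926195 1.0926442 1.093245  1.0915667
 1.0897913 1.1299756 1.1292329 1.1270237 1.1274251 1.1320157 1.1315254
 1.1311187 1.1279395 1.1572168 1.1577393 1.1575912 1.1601136 1.1581036]
```

View pics/crop1.png

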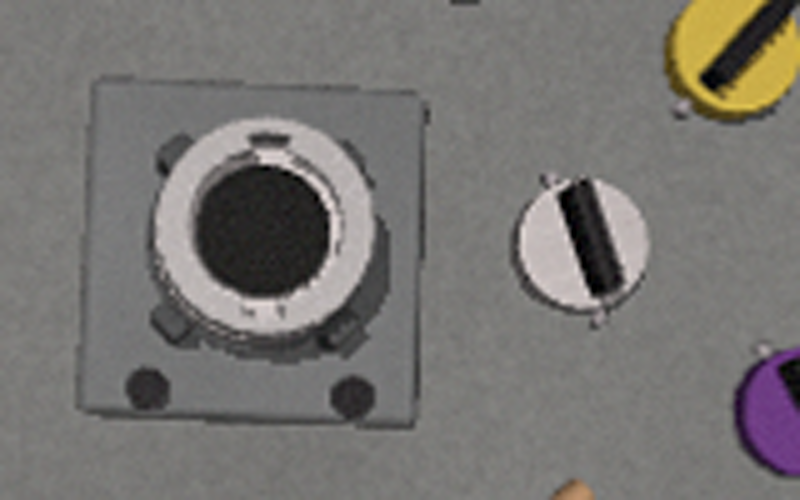

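View pics/crop2.png

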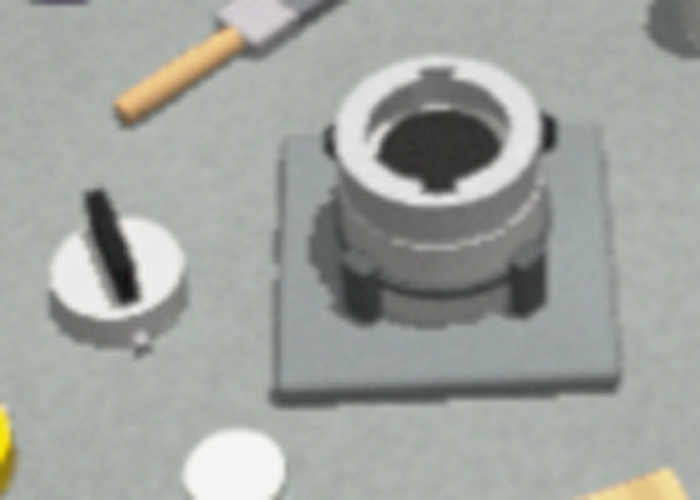

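```bash
python3 - <<'E'
import numpy as np
from h import *
w=dict(np.load("wrist0.npz"))
T=R.from_rotvec([-1.56466454,  0.1789301 , -0.17882504]).as_matrix(); print(T)
p=np.array([0.14104915, 0.60852969, 0.25263453])
print("cam in tool",T.T@(w["position"]-p)); print(T.T@R.from_rotvec(w["orientation"]).as_matrix())
print("jaw yaw",np.degrees(np.arctan2(T[1,2],T[0,2])))
c=dict(np.load("top0.npz")); o=np.array([240,140])
for n,q,z in [("lidpins",[[551,180],[598,318]],0.01),("slots",[[269,141],[265,310]],.125),("collar",[[264,228]],.125)]:
    P=toplane(c,o+(np.array(q)+.5)/5-.5,z);print(n,P,P.mean(0)); 
    if len(P)>1:d=P[0]-P[1];print(np.degrees(np.arctan2(d[1],d[0])))
# collar top ring from depth
r=c["range_z"];v,u=np.mgrid[150:225,255:335]
z=r[150:225,255:335]
n=cv2.undistortPoints(np.c_[u.ravel(),v.ravel()].astype(float).reshape(-1,1,2),K(c),c["dist_coeffs"]).reshape(-1,2)
P=R.from_rotvec(c["orientation"]).apply(np.c_[n,np.ones(len(n))]*z.ravel()[:,None])+c["position"]
m=(P[:,2]>.118)&(P[:,2]<.135);Q=P[m];print(m.sum(),Q.min(0),Q.max(0),(Q.min(0)+Q.max(0))/2,np.ptp(Q,0))
(cx,cy),rad=cv2.minEnclosingCircle(Q[:,:2].astype(np.float32));print(cx,cy,rad)
E
```

```text
[[ 9.74164888e-01 -2.11390815e-04  2.25837831e-01]
 [-2.25837916e-01 -1.26054612e-03  9.74164076e-01]
 [ 7.87496628e-05 -9.99999183e-01 -1.27571983e-03]]
cam in tool [-0.08571379 -0.12081775 -0.00080716]
[[ 8.60281562e-04  9.44792002e-01  3.27669547e-01]
 [-5.49963713e-04 -3.27669172e-01  9.44792364e-01]
 [ 9.99999479e-01 -9.92993812e-04  2.37713570e-04]]
jaw yaw 76.94783866408663
lidpins [[ 0.60601256 -0.24064037  0.01      ]
 [ 0.52261838 -0.26712335  0.01      ]] [ 0.56431547 -0.25388186  0.01      ]
17.617970566768655
slots [[ 0.60864171 -0.06266453  0.125     ]
 [ 0.51721289 -0.05958886  0.125     ]] [ 0.5629273 -0.0611267  0.125    ]
-1.9267055011139382
collar [[ 0.56139886 -0.05948922  0.125     ]] [ 0.56139886 -0.05948922  0.125     ]
699 [ 0.5051405  -0.11807464  0.11806036] [ 0.61941644 -0.00209388  0.1314281 ] [ 0.56227847 -0.06008426  0.12474423] [0.11427595 0.11598076 0.01336774]
0.5629214644432068 -0.05985206738114357 0.058636624366045
```

```bash
python3 -m inch '[0.423,-0.861,0.02,0.524,0, 0.423,-0.861,0.02,0.524,0, 0.423,-0.861,0.02,0.524,0, 0.423,-0.861,0.02,0.524,0, 0.423,-0.861,0.02,0.524,0, 0.423,-0.861,0.02,0.524,0, 0.423,-0.861,0.02,0.524,0, 0.423,-0.861,0.02,0.524,0, 0.423,-0.861,0.02,0.524,0, 0.423,-0.861,0.02,0.524,0, 0.423,-0.861,0.02,0.524,0, 0.423,-0.861,0.02,0.524,0, 0.423,-0.861,0.02,0.524,0, 0.423,-0.861,0.02,0.524,0, 0.423,-0.861,0.02,0.524,0, 0.423,-0.861,0.02,0.524,0, 0.423,-0.861,0.02,0.524,0, 0.423,-0.861,0.02,0.524,0, 0.423,-0.861,0.02,0.524,0, 0.423,-0.861,0.02,0.524,0]'; python3 -c "
from bench import manip
print(manip.get_state())"
```

```text
time: 2.15
tool_pos: [0.5644, -0.2571, 0.2726]
orientation: [-1.561, -0.228, 0.23]
wrist_force: [-1.1, 0.4, -0.3]
grip_width: 0.999
{'time': 2.15, 'qpos': array([-0.08089015,  0.44842173,  0.62240504,  1.62172037, -0.27624532,
        1.16126124,  2.46821918]), 'qvel': array([ 0.13011225,  0.11238578, -0.04128099, -0.15193972, -0.05661068,
        0.0697979 ,  0.08982316]), 'joint_efforts': array([-4.32438757e-01, -7.72153687e+01,  1.30367267e+01, -4.48626029e+01,
       -5.91537058e-01,  1.52434985e-02,  1.28994148e+00]), 'tool_pos': array([ 0.56440308, -0.25712362,  0.27263816]), 'orientation': array([-1.56091037, -0.22818688,  0.23032542]), 'wrist_force': array([-1.06424266,  0.36587516, -0.34506493]), 'moment': array([0.02500727, 0.04633668, 0.02367453]), 'grip_width': 0.9992452431455564}
```

```bash
python3 -m inch '[0,0,0,0,0, 0,0,0,0,0, 0,0,0,0,0]'; python3 - <<'E'
from bench import manip
import cv2,numpy as np
c=manip.read_camera("wrist"); cv2.imwrite(f"pics/w1.png",c["pixels"][:,:,::-1]); np.savez("w1.npz",**c)
print(c["position"],c["orientation"],manip.get_state()["tool_pos"])
E
```

```text
time: 2.45
tool_pos: [0.5641, -0.2506, 0.2734]
orientation: [-1.557, -0.234, 0.233]
wrist_force: [0.2, 0.1, 0.1]
grip_width: 1.003
[ 0.48186358 -0.2760661   0.39404045] [1.7351672  2.34508852 0.39682606] [ 0.56411894 -0.25068325  0.27348903]
```

View pics/w1.png

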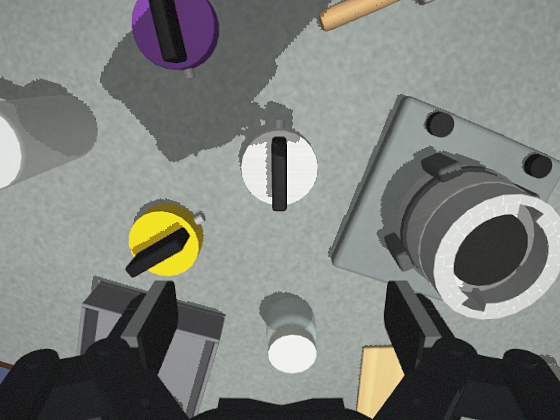

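The lid is at (280,168) with its fin pointing along the image column at x=279. The collar is partly visible at (500,255).

```bash
python3 - <<'E'
from h import *
c=dict(np.load("w1.npz")); im=c["pixels"][:,:,::-1].copy()
g=cv2.cvtColor(im,cv2.COLOR_BGR2GRAY)
# lid disc upper face (z=.030) by white mask
m=((g>150)).astype(np.uint8); n,l,st,ce=cv2.connectedComponentsWithStats(m)
m2=np.zeros_like(m); m2[100:225,230:330]=m[100:225,230:330]
ct=max(cv2.findContours(m2,cv2.RETR_EXTERNAL,cv2.CHAIN_APPROX_NONE)[0],key=cv2.contourArea)
h=cv2.convexHull(ct).reshape(-1,2).astype(float)
P=toplane(c,h,.03);cc=cv2.minEnclosingCircle(P[:,:2].astype(np.float32));print("disc",cc)
A=np.c_[2*P[:,:2],np.ones(len(P))];s=np.linalg.lstsq(A,(P[:,:2]**2).sum(1),rcond=None)[0];print("fit",s[:2],np.sqrt(s[2]+s[0]**2+s[1]**2))
k=(g<70).astype(np.uint8);k2=np.zeros_like(k);k2[130:216,262:298]=k[130:216,262:298]
n,l,st,ce=cv2.connectedComponentsWithStats(k2);i=1+np.argmax(st[1:,4]);print(st[i],ce[i])
pts=np.argwhere(l==i)[:,::-1]
for a,b in((145,160),(160,175),(175,190),(190,205)):
    q=pts[(pts[:,1]>=a)&(pts[:,1]<b)];print(a,q[:,0].mean(),np.ptp(q[:,0]))
P=toplane(c,[[279,pts[:,1].min()],[279,pts[:,1].max()]],.066);print(P)
rect=cv2.minAreaRect(pts.astype(np.float32));print(rect)
cv2.imwrite("pics/w1c.png",cv2.resize(im[110:230,210:350],None,fx=5,fy=5,interpolation=cv2.INTER_CUBIC))
E
```

```text
disc ((0.5619680285453796, -0.2522965371608734), 0.08073028177022934)
fit [ 0.56428973 -0.24222425] 0.07574686085274693
[ 271  137   16   74 1101] [278.91099001 173.46775658]
145 278.725321888412 15
160 279.0 14
175 279.0 14
190 279.0 14
[[ 0.52823887 -0.26295211  0.066     ]
 [ 0.59350271 -0.24307629  0.066     ]]
((278.5, 173.5), (73.0, 15.0), 90.0)
```

View pics/w1c.png

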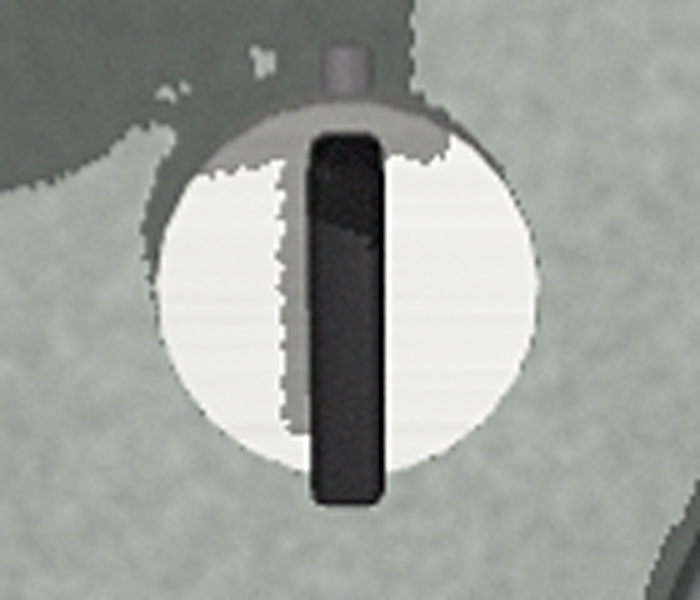

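```bash
python3 -m inch '[-0.002,0,-0.05,0,0, -0.002,0,-0.1,0,0, -0.002,0,-0.13,0,0, -0.002,0,-0.15,0,0, -0.002,0,-0.15,0,0, -0.002,0,-0.15,0,0,-0.002,0,-0.15,0,0]'; python3 - <<'E'
from bench import manip
import cv2,numpy as np
c=manip.read_camera("wrist"); cv2.imwrite(f"pics/w2.png",c["pixels"][:,:,::-1]); np.savez("w2.npz",**c)
s=manip.get_state();print(s["tool_pos"],s["wrist_force"])
from scipy.spatial.transform import Rotation as R
T=R.from_rotvec(s["orientation"]).as_matrix();print(np.degrees(np.arctan2(T[1,2],T[0,2])),T[:,1])
E
```

```text
time: 3.2
tool_pos: [0.5629, -0.2522, 0.1249]
orientation: [-1.559, -0.235, 0.231]
wrist_force: [-0.1, 0.9, 0.2]
grip_width: 0.999
[ 0.56282899 -0.25212747  0.12485307] [0.79962326 0.33809604 1.00067414]
106.99537564923436 [ 2.22282460e-03 -4.99814001e-04 -9.99997405e-01]
```

View pics/w2.png

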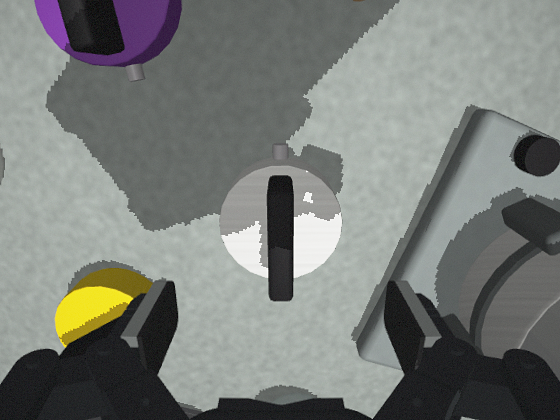

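```bash
python3 - <<'E'
from h import *
c=dict(np.load("w2.npz")); print(toplane(c,[[280,177],[280,300]],.066))
t=dict(np.load("top0.npz")); print(toplane(t,[[387,151],[401,222]],.03), toplane(t,[[377,163],[399,140]],[.05]))
E
```

```text
[[ 0.52504279 -0.26417747  0.066     ]
 [ 0.59338779 -0.24338785  0.066     ]]
[[ 0.67692352 -0.3500889   0.03      ]
 [ 0.46481174 -0.38540483  0.03      ]] [[ 0.63659319 -0.31275267  0.05      ]
 [ 0.70543302 -0.38069207  0.05      ]]
```

```bash
python3 -m inch '[-0.001,-0.001,-0.03,0,0, -0.001,-0.001,-0.055,0,0, -0.001,-0.001,-0.068,0,0, -0.001,-0.001,-0.068,0,0, -0.001,-0.001,-0.068,0,0, -0.001,-0.001,-0.068,0,0.5, -0.001,-0.001,-0.068,0,0.7, -0.001,-0.001,-0.068,0,0.8, -0.001,-0.001,-0.068,0,0.9, -0.001,-0.001,-0.068,0,1, -0.001,-0.001,-0.068,0,1,-0.001,-0.001,-0.068,0,1,-0.001,-0.001,-0.068,0,1]'; python3 -c "
from bench import manip
s=manip.get_state();print(s['tool_pos'],s['wrist_force'],s['moment'],s['grip_width'])"
```

```text
time: 4.55
tool_pos: [0.5613, -0.2531, 0.0555]
orientation: [-1.558, -0.233, 0.232]
wrist_force: [-0.8, 1.8, 6.3]
grip_width: 0.156
[ 0.56131971 -0.25314358  0.05552596] [-0.80633102  1.84537795  6.30160162] [ 0.27456392  0.16506787 -0.01079591] 0.15643327613602573
```

```bash
python3 -m inch '[0,0,0.04,0,1, 0,0,0.08,0,1, 0,0,0.12,0,1, 0,0,0.16,0,1, 0.02,0.03,0.2,-0.1,1, 0.03,0.07,0.22,-0.2,1, 0.05,0.11,0.24,-0.3,1, 0.06,0.15,0.255,-0.33,1, 0.069,0.18,0.255,-0.33,1, 0.069,0.191,0.255,-0.33,1, 0.069,0.191,0.255,-0.33,1, 0.069,0.191,0.255,-0.33,1, 0.069,0.191,0.255,-0.33,1, 0.069,0.191,0.255,-0.33,1]'; python3 - <<'E'
from bench import manip
import cv2,numpy as np
for n in ["wrist","top"]:
    c=manip.read_camera(n); cv2.imwrite(f"pics/{n}3.png",c["pixels"][:,:,::-1]); np.savez(f"{n}3.npz",**c)
s=manip.get_state();print(s["tool_pos"],s["wrist_force"],s["moment"],s["qpos"],s["grip_width"])
from scipy.spatial.transform import Rotation as R
T=R.from_rotvec(s["orientation"]).as_matrix();print(np.degrees(np.arctan2(T[1,2],T[0,2])),T[:,1])
E
```

```text
time: 5.95
tool_pos: [0.6299, -0.0635, 0.3102]
orientation: [-1.571, 0.028, -0.028]
wrist_force: [0.7, -0.5, -3.8]
grip_width: 0.154
[ 0.62999044 -0.06296496  0.31027388] [ 0.80351386 -1.12012969 -3.48694179] [0.01379828 0.04346904 0.01733299] [-0.42894324  0.45212616  0.67112497  1.54240666 -0.29033085  1.24872263
  1.82149983] 0.15603707455039378
88.00136150140524 [ 4.03927852e-05 -1.46720292e-04 -9.99999988e-01]
```

View pics/wrist3.png

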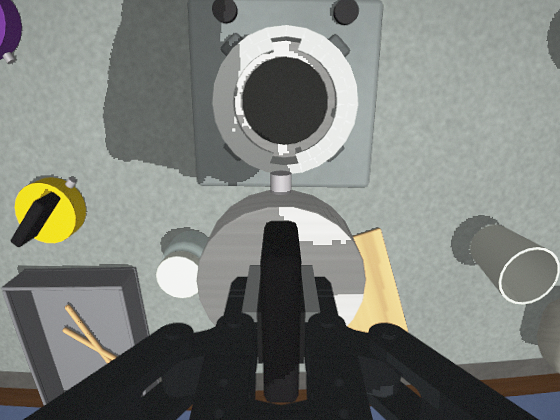

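The wrist view shows the whole collar at (286,100), with slots near (286,44) and (286,155). The lid is held straight, with its near pin at (281,181).

```bash
python3 - <<'E'
from h import *
c=dict(np.load("wrist3.npz")); im=c["pixels"][:,:,::-1].copy()
# rectified metric view of z=.125 plane, 4px/mm..: 5 px/mm, centre (.5625,-.06)
N=700; s=0.14/N
ii,jj=np.mgrid[0:N,0:N]; X=.5625-.07+ (N-1-ii)*s; Y=-.06+.07-jj*s
uv=proj(c,np.c_[X.ravel(),Y.ravel(),np.full(N*N,.125)]).astype(np.float32).reshape(N,N,2)
w=cv2.remap(im,uv[...,0],uv[...,1],cv2.INTER_LINEAR)
for k in range(0,N,100): cv2.line(w,(k,0),(k,8),(0,0,255),1);cv2.line(w,(0,k),(8,k),(0,0,255),1)
cv2.imwrite("pics/rect3.png",w[50:650])
E
```

```text
(no output)
```

View pics/rect3.png

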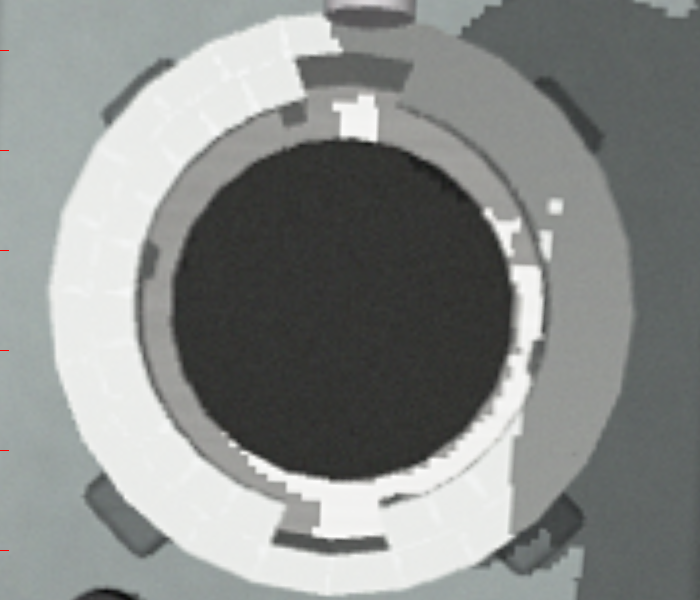

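```bash
python3 -m inch '[-0.04,0.004,0,-0.014,1, -0.069,0.0045,-0.02,-0.014,1, -0.069,0.0045,-0.06,-0.014,1, -0.069,0.0045,-0.09,-0.014,1, -0.069,0.0045,-0.11,-0.014,1, -0.069,0.0045,-0.116,-0.014,1, -0.069,0.0045,-0.116,-0.014,1, -0.069,0.0045,-0.116,-0.014,1, -0.069,0.0045,-0.116,-0.014,1]'; python3 - <<'E'
from bench import manip
import cv2,numpy as np
for n in ["wrist","scene","top"]:
    c=manip.read_camera(n); cv2.imwrite(f"pics/{n}4.png",c["pixels"][:,:,::-1]); np.savez(f"{n}4.npz",**c)
    if n!="wrist":
        y,x=(190,200) if n=="scene" else (140,240)
        cv2.imwrite(f"pics/{n}4c.png",cv2.resize(c["pixels"][y:y+100,x:x+130,::-1],None,fx=5,fy=5,interpolation=cv2.INTER_CUBIC))
    s=manip.get_state();print(s["tool_pos"],s["wrist_force"],s["moment"])
E
```

```text
time: 6.95
tool_pos: [0.5617, -0.0579, 0.1954]
orientation: [-1.57, 0.036, -0.039]
wrist_force: [-0.8, 0.1, -3.5]
grip_width: 0.155
[ 0.56160877 -0.05772576  0.19526182] [-0.70303472 -0.53919061 -3.80472976] [ 0.00926019 -0.01727916  0.02750139]
[ 0.5615217  -0.05766779  0.19510069] [-0.03853145  0.01723713 -3.6614349 ] [-0.02612027  0.0330606   0.00551501]
[ 0.56140555 -0.05764803  0.19492721] [-0.27417449  0.34350171 -3.53743273] [-0.05110065  0.0467505  -0.02081803]
```

View pics/wrist4.png

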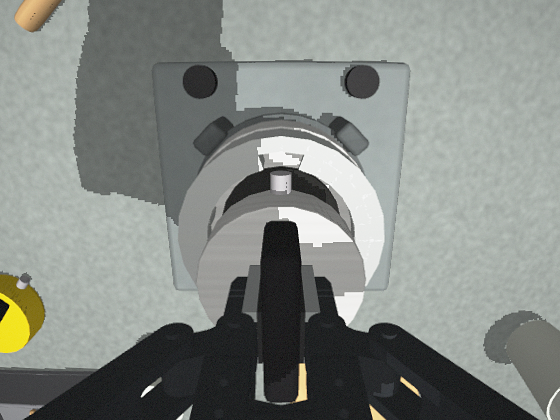

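View pics/scene4c.png

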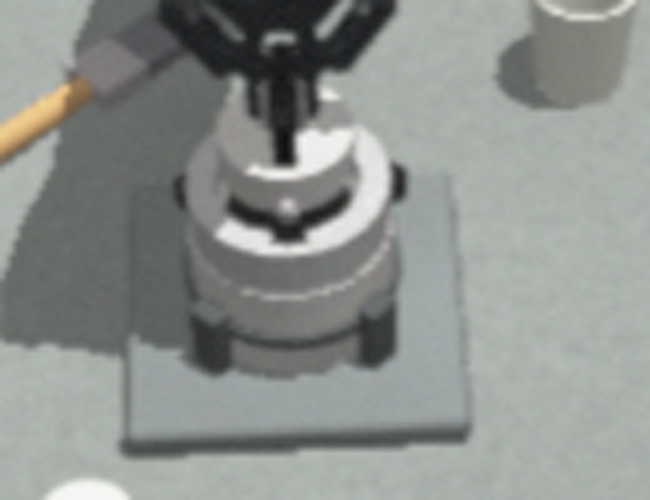

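Lid, collar and slot all line up at column 281 in the wrist view, and the near pin lines up with the slot in the scene view. Lowering gently.

```bash
cat > st.py <<'E'
from bench import manip
import numpy as np
from scipy.spatial.transform import Rotation as R
s=manip.get_state();T=R.from_rotvec(s["orientation"]).as_matrix()
np.set_printoptions(precision=4,suppress=True)
print("t",s["time"],"p",s["tool_pos"],"F",s["wrist_force"],"M",s["moment"],"yaw",round(np.degrees(np.arctan2(T[1,2],T[0,2])),2),"g",round(s["grip_width"],3),"q7",s["qpos"][6])
E
python3 -m inch '[-0.0005,0,-0.006,0,1, -0.0005,0,-0.012,0,1, -0.0005,0,-0.014,0,1, -0.0005,0,-0.016,0,1,-0.0005,0,-0.016,0,1,-0.0005,0,-0.016,0,1]' >/dev/null; python3 st.py
python3 -m inch '[0,0,-0.002,0,1,0,0,-0.003,0,1,0,0,-0.003,0,1]'>/dev/null; python3 st.py
```

```text
t 7.7 p [ 0.5607 -0.0578  0.1783] F [-0.2746 -0.1289 -3.8617] M [ 0.0639  0.004  -0.0113] yaw 87.25 g 0.154 q7 1.8623563371714515
t 8.0 p [ 0.5606 -0.0576  0.1751] F [ 0.528  -0.0928 -3.7296] M [ 0.0202 -0.0147 -0.0077] yaw 87.26 g 0.158 q7 1.8649806279513141
```

```bash

python3 -m inch '[0,0,-0.002,0,1,0,0,-0.004,0,1,0,0,-0.004,0,1,0,0,-0.004,0,1]'>/dev/null; python3 st.py
python3 -m inch '[0,0,-0.002,0,1,0,0,-0.004,0,1,0,0,-0.004,0,1,0,0,-0.004,0,1]'>/dev/null; python3 st.py
python3 -m inch '[0,0,-0.001,0,1,0,0,-0.002,0,1,0,0,-0.002,0,1,0,0,-0.002,0,1]'>/dev/null; python3 st.py
```

```text
t 8.4 p [ 0.5606 -0.0577  0.1712] F [-0.7944 -0.6954 -2.9373] M [-0.0017  0.0548  0.0453] yaw 87.26 g 0.158 q7 1.868294504071875
t 8.8 p [ 0.5606 -0.0577  0.1672] F [ 0.9363 -0.0869 -4.0934] M [-0.0522 -0.0247 -0.001 ] yaw 87.26 g 0.156 q7 1.8717173398258697
t 9.2 p [ 0.5606 -0.0577  0.1653] F [ 0.3245 -0.5817 -3.7758] M [ 0.0199  0.0523 -0.0003] yaw 87.26 g 0.151 q7 1.8734327798716894
```

```bash

for i in 1 ; do python3 -m inch '[0,0,-0.001,0,1,0,0,-0.0015,0,1,0,0,-0.0015,0,1]'>/dev/null; python3 st.py; done
python3 -m inch '[0,0,-0.001,0,1,0,0,-0.001,0,1,0,0,-0.001,0,1]'>/dev/null; python3 st.py
python3 -m inch '[0,0,-0.0007,0,1,0,0,-0.0007,0,1,0,0,-0.0007,0,1]'>/dev/null; python3 st.py
```

```text
t 9.5 p [ 0.5606 -0.0577  0.1637] F [-0.0324  0.1812 -3.2432] M [ 0.0653 -0.0256 -0.0413] yaw 87.26 g 0.156 q7 1.8747384264966327
t 9.8 p [ 0.5606 -0.0577  0.1627] F [-0.0143  1.005  -3.5968] M [-0.0028  0.0069  0.033 ] yaw 87.26 g 0.154 q7 1.8755828796311786
t 10.1 p [ 0.5606 -0.0577  0.162 ] F [ 0.6903  0.191  -3.2555] M [-0.0212  0.0373  0.0348] yaw 87.26 g 0.151 q7 1.8761874691935327
```

```bash

python3 -m inch '[0,0,-0.0007,0,1,0,0,-0.0007,0,1,0,0,-0.0007,0,1]'>/dev/null; python3 st.py
python3 -m inch '[0,0,-0.0005,0,1,0,0,-0.0005,0,1,0,0,-0.0005,0,1]'>/dev/null; python3 st.py
python3 -m inch '[0,0,-0.0005,0,1,0,0,-0.0005,0,1,0,0,-0.0005,0,1]'>/dev/null; python3 st.py
```

```text
t 10.4 p [ 0.5606 -0.0576  0.1613] F [ 0.0642 -0.4407 -2.4672] M [ 0.0027  0.0559 -0.0295] yaw 87.26 g 0.157 q7 1.876789205579505
t 10.7 p [ 0.5606 -0.0577  0.1609] F [-0.2756 -0.4401 -3.0717] M [-0.0578 -0.0434  0.0406] yaw 87.26 g 0.155 q7 1.877232864246114
t 11.0 p [ 0.5606 -0.0576  0.1604] F [ 0.1819 -0.0249 -2.6738] M [-0.0089  0.0234 -0.0265] yaw 87.26 g 0.151 q7 1.8776593254180884
```

```bash

python3 -m inch '[0,0,-0.0005,0,1,0,0,-0.0005,0,1,0,0,-0.0005,0,1]'>/dev/null; python3 st.py
python3 -m inch '[0,0,-0.0005,0,1,0,0,-0.0005,0,1,0,0,-0.0005,0,1]'>/dev/null; python3 st.py
python3 -m inch '[0,0,-0.0005,0,1,0,0,-0.0005,0,1,0,0,-0.0005,0,1]'>/dev/null; python3 st.py
```

```text
t 11.3 p [ 0.5606 -0.0577  0.1598] F [-0.4289 -0.53   -3.7062] M [-0.0427  0.0355  0.0122] yaw 87.26 g 0.15 q7 1.8780843271198393
t 11.6 p [ 0.5607 -0.0577  0.1594] F [-0.9263  0.2562 -2.0807] M [-0.0053  0.0431  0.0088] yaw 87.26 g 0.153 q7 1.8784894467045818
t 11.9 p [ 0.5607 -0.0577  0.159 ] F [-0.7255  0.8121  1.1797] M [-0.0015  0.2704  0.0257] yaw 87.26 g 0.158 q7 1.87894534635846
```

Seal contact was felt at TCP z≈0.1593, so the underside is about 21.2 mm down (a worn seal). Now turning clockwise.

```bash

python3 -m inch '[0,0,0,0,1,0,0,0,0,1]'>/dev/null; python3 st.py
python3 -m inch '[0,0,0,-0.06,1,0,0,0,-0.12,1,0,0,0,-0.175,1,0,0,0,-0.175,1,0,0,0,-0.175,1]'>/dev/null; python3 st.py;  python3 -m inch '[0,0,0,0,1]'>/dev/null; python3 st.py
```

```text
t 12.1 p [ 0.5607 -0.0577  0.1589] F [-1.2158  0.5344  2.9307] M [ 0.0853  0.2931 -0.0145] yaw 87.26 g 0.153 q7 1.878968536120647
t 12.6 p [ 0.5608 -0.0577  0.159 ] F [-0.1013 -0.6715  2.9795] M [-0.0132 -0.1301 -0.0314] yaw 77.33 g 0.156 q7 1.7294309027969728
t 12.7 p [ 0.5608 -0.0577  0.159 ] F [0.0936 0.2682 2.7417] M [-0.039  -0.1819 -0.0061] yaw 77.31 g 0.154 q7 1.729199536518837
```

```bash

python3 -m inch '[0,0,0,-0.05,1,0,0,0,-0.087,1,0,0,0,-0.087,1,0,0,0,-0.087,1]'>/dev/null; python3 st.py
python3 -m inch '[0,0,0,-0.05,1,0,0,0,-0.087,1,0,0,0,-0.087,1,0,0,0,-0.087,1]'>/dev/null; python3 st.py
python3 - <<'E'
from bench import manip
import cv2,numpy as np
for n in ["wrist","scene"]:
    c=manip.read_camera(n); im=c["pixels"][:,:,::-1]; cv2.imwrite(f"pics/{n}5.png",im)
    if n=="scene": cv2.imwrite("pics/scene5c.png",cv2.resize(im[190:290,200:330],None,fx=5,fy=5,interpolation=cv2.INTER_CUBIC))
E
```

```text
t 13.1 p [ 0.5607 -0.0577  0.1589] F [0.2925 0.3479 3.677 ] M [-0.0426 -0.0762 -0.0899] yaw 72.34 g 0.152 q7 1.6547049712266866
t 13.5 p [ 0.5607 -0.0577  0.1589] F [-0.0482  0.5805  3.38  ] M [ 0.0023  0.0044 -0.028 ] yaw 67.37 g 0.158 q7 1.5803516866909035
```

View pics/wrist5.png

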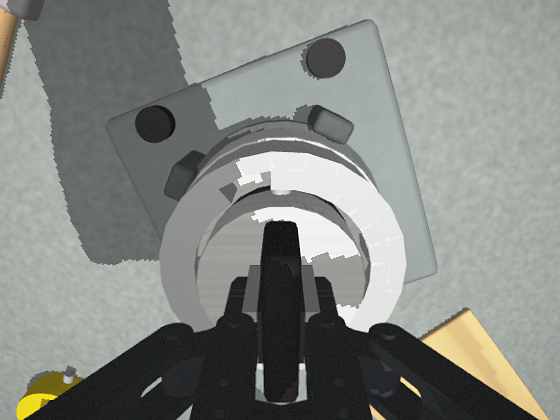

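View pics/scene5c.png

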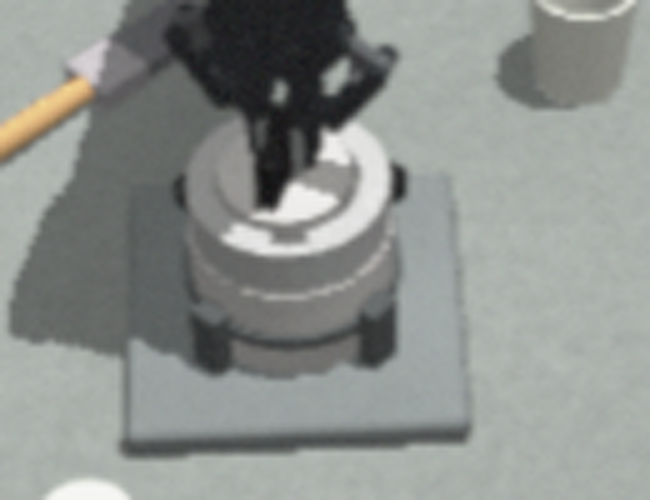

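```bash

for k in 1 2; do
python3 -m inch '[0,0,0,-0.05,1,0,0,0,-0.087,1,0,0,0,-0.087,1,0,0,0,-0.087,1]'>/dev/null; python3 st.py; done
python3 -m inch '[0,0,0,-0.05,1,0,0,0,-0.0524,1,0,0,0,-0.0524,1,0,0,0,-0.0524,1]'>/dev/null; python3 st.py
python3 -m inch '[0,0,0,-0.05,1,0,0,0,-0.0524,1,0,0,0,-0.0524,1,0,0,0,-0.0524,1]'>/dev/null; python3 st.py
```

```text
t 14.0 p [ 0.5607 -0.0577  0.1589] F [ 0.0535 -0.2126  2.8386] M [ 0.015   0.0026 -0.0845] yaw 62.38 g 0.157 q7 1.5057992266083868
t 14.4 p [ 0.5607 -0.0577  0.1589] F [-0.5007  0.1525  3.6801] M [ 0.0619 -0.0622 -0.0515] yaw 57.4 g 0.155 q7 1.4318753297845779
t 14.8 p [ 0.5607 -0.0576  0.1589] F [0.2841 0.5725 3.9459] M [-0.0125 -0.0108 -0.0536] yaw 54.38 g 0.154 q7 1.3869982625473203
t 15.2 p [ 0.5606 -0.0577  0.1589] F [0.0834 0.1599 3.2533] M [ 0.0292  0.0028 -0.0008] yaw 51.37 g 0.154 q7 1.3423284041409564
```

```bash

for k in 1 2 3 4; do
python3 -m inch '[0,0,0,-0.03,1,0,0,0,-0.0524,1,0,0,0,-0.0524,1,0,0,0,-0.0524,1]'>/dev/null; python3 st.py; done
```

```text
t 15.6 p [ 0.5607 -0.0577  0.1589] F [0.1527 0.1448 3.4958] M [-0.0314  0.0063 -0.0756] yaw 48.3 g 0.156 q7 1.296941762806633
t 16.0 p [ 0.5607 -0.0576  0.1589] F [0.6025 1.0187 3.5583] M [ 0.2305 -0.0004  0.0027] yaw 45.29 g 0.154 q7 1.2524465475446669
t 16.4 p [ 0.5606 -0.0575  0.1588] F [-0.2844  2.3674  3.9399] M [ 0.6434 -0.0078 -0.1022] yaw 42.3 g 0.156 q7 1.2081799944051859
t 16.8 p [ 0.5606 -0.0574  0.1588] F [-0.1416  5.8044  4.5526] M [ 1.1192 -0.0284 -0.0461] yaw 39.3 g 0.156 q7 1.1639084406287725
```

A sideways force Fy is building up (5.8 N), so I'm stopping to look before turning further.

```bash

python3 - <<'E'
from bench import manip
import cv2,numpy as np
for n in ["wrist","scene","top"]:
    c=manip.read_camera(n); im=c["pixels"][:,:,::-1]; cv2.imwrite(f"pics/{n}6.png",im);np.savez(f"{n}6.npz",**c)
    if n=="scene": cv2.imwrite("pics/scene6c.png",cv2.resize(im[200:270,215:305],None,fx=8,fy=8,interpolation=cv2.INTER_CUBIC))
E
python3 st.py
```

```text
t 16.95 p [ 0.5606 -0.0575  0.1588] F [0.4791 5.5664 4.266 ] M [ 1.1223 -0.1089  0.0171] yaw 39.3 g 0.154 q7 1.1640547293825398
```

View pics/wrist6.png

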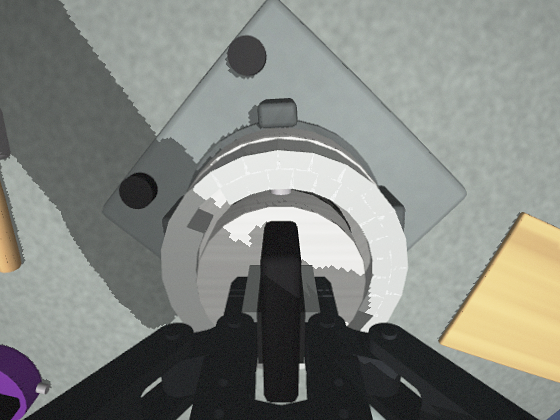

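View pics/scene6c.png

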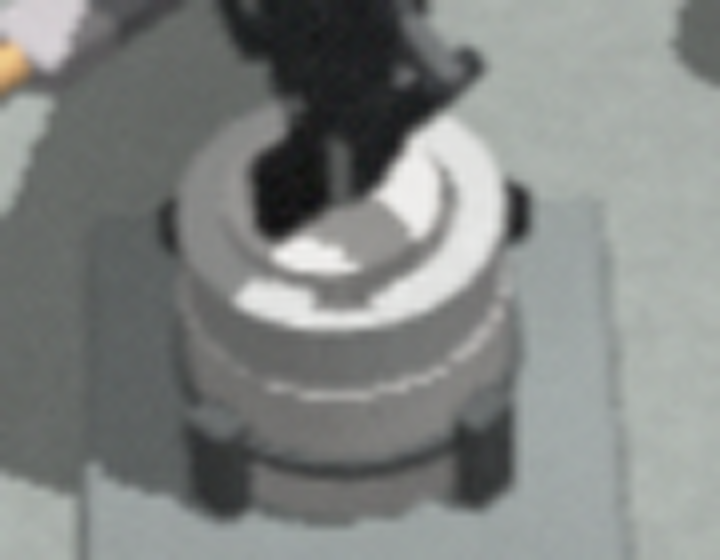

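```bash

python3 -m inch '[0,0.0003,0,0,1,0,0.0005,0,0,1,0,0.0005,0,0,1]'>/dev/null; python3 st.py
python3 -m inch '[0,0.0003,0,0,1,0,0.0005,0,0,1,0,0.0005,0,0,1]'>/dev/null; python3 st.py
python3 -m inch '[0.0003,0.0003,0,0,1,0.0005,0.0005,0,0,1,0.0005,0.0005,0,0,1]'>/dev/null; python3 st.py
```

```text
t 17.25 p [ 0.5606 -0.0574  0.1588] F [0.9352 1.6766 1.727 ] M [ 0.4582 -0.2637  0.0748] yaw 39.27 g 0.156 q7 1.1630362878339426
t 17.55 p [ 0.5606 -0.0572  0.1589] F [ 1.1282 -2.9881 -0.3978] M [-0.6202 -0.3213 -0.0273] yaw 39.25 g 0.154 q7 1.162069582502671
t 17.85 p [ 0.561  -0.0562  0.1588] F [-2.0954 -1.5236  2.8302] M [-0.5307  0.2818 -0.0686] yaw 39.28 g 0.151 q7 1.1611492812197741
```

```bash

for k in 1 2; do
python3 -m inch '[0,0,0,-0.03,1,0,0,0,-0.0524,1,0,0,0,-0.0524,1,0,0,0,-0.0524,1]'>/dev/null; python3 st.py; done
```

```text
t 18.25 p [ 0.5612 -0.0558  0.1588] F [1.2712 0.9417 1.5924] M [ 0.2789 -0.259  -0.0727] yaw 36.3 g 0.155 q7 1.1170016091932224
t 18.65 p [ 0.561  -0.056   0.1586] F [ 1.2252  1.5494 -5.2412] M [ 0.5176 -0.4793 -0.0337] yaw 33.28 g 0.155 q7 1.0728639845182164
```

The hand was drawn down between 51° and 54° of turn, so the pins have met the ramps. From here I lower the hand 0.1 mm per degree.

```bash

python3 -m inch '[0,0,-0.0003,0,1,0,0,-0.0004,0,1,0,0,-0.0004,0,1]'>/dev/null; python3 st.py
python3 -m inch '[0,0,-0.0001,-0.02,1,0,0,-0.0003,-0.0524,1,0,0,-0.0003,-0.0524,1,0,0,-0.0003,-0.0524,1]'>/dev/null; python3 st.py
```

```text
t 18.95 p [ 0.5611 -0.056   0.1585] F [-1.5179  4.6301  2.3179] M [ 0.9527  0.269  -0.0116] yaw 33.29 g 0.155 q7 1.0733443092464479
t 19.35 p [ 0.5613 -0.0563  0.1582] F [1.9962 1.4684 0.7995] M [ 0.4985 -0.3891 -0.0757] yaw 30.26 g 0.156 q7 1.0294044852001645
```

```bash

python3 -m inch '[0,0,-0.0001,-0.02,1,0,0,-0.0003,-0.0524,1,0,0,-0.0003,-0.0524,1,0,0,-0.0003,-0.0524,1]'>/dev/null; python3 st.py
python3 -m inch '[0,0,0,0,1,0,0,0,0,1]'>/dev/null; python3 st.py
```

```text
t 19.75 p [ 0.5613 -0.0563  0.158 ] F [3.5623 0.515  2.5815] M [ 0.3354 -0.6449 -0.0628] yaw 27.26 g 0.157 q7 0.9857389297321002
t 19.95 p [ 0.5613 -0.0563  0.158 ] F [3.3595 0.2284 2.9624] M [ 0.226  -0.7039 -0.0562] yaw 27.27 g 0.152 q7 0.9858836047293363
```

```bash

python3 -c "
from bench import manip
print(manip.get_state()['joint_efforts'])"
python3 -m inch '[0,0,-0.0001,-0.02,1,0,0,-0.0003,-0.0524,1,0,0,-0.0003,-0.0524,1,0,0,-0.0003,-0.0524,1]'>/dev/null; python3 st.py;python3 -c "
from bench import manip
print(manip.get_state()['joint_efforts'])"
python3 - <<'E'
from bench import manip
import cv2,numpy as np
for n in ["wrist","scene","top"]:
    c=manip.read_camera(n); im=c["pixels"][:,:,::-1]; cv2.imwrite(f"pics/{n}7.png",im);np.savez(f"{n}7.npz",**c)
    if n=="scene": cv2.imwrite("pics/scene7c.png",cv2.resize(im[200:270,215:305],None,fx=8,fy=8,interpolation=cv2.INTER_CUBIC))
E
```

```text
[  0.4370604  -71.16357565  19.80390608 -30.89791417   0.71601681
   0.77927342   0.07283273]
t 20.35 p [ 0.5613 -0.0562  0.1577] F [3.357  0.6521 6.3408] M [ 0.3576 -0.7049  0.04  ] yaw 24.16 g 0.157 q7 0.9406108991476859
[  0.6718035  -70.06592989  19.99584138 -30.12865663   0.71283309
   0.63168062  -0.08294008]
```

View pics/wrist7.png

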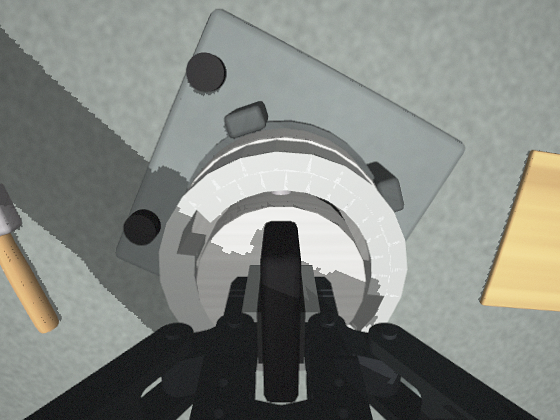

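View pics/scene7c.png

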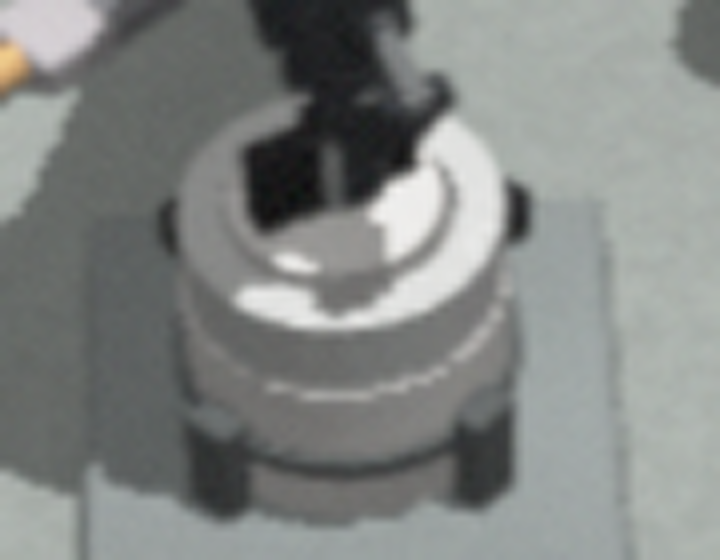

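```bash

python3 -m inch '[0,0,0.0002,0,1,0,0,0.0002,0,1,0,0,0.0002,0,1]'>/dev/null; python3 st.py
python3 -m inch '[0,0,0.0002,0,1,0,0,0.0002,0,1,0,0,0.0002,0,1]'>/dev/null; python3 st.py
```

```text
t 20.8 p [ 0.5612 -0.0562  0.1577] F [5.312  0.7814 0.7419] M [ 0.2319 -1.1486 -0.072 ] yaw 24.22 g 0.153 q7 0.9413118929031222
t 21.1 p [ 0.5612 -0.0562  0.1578] F [ 7.0844  0.2134 -1.619 ] M [ 0.1768 -1.4498 -0.0496] yaw 24.22 g 0.157 q7 0.9411544468545838
```

Raising the hand 0.4 mm left the lid where it was, so it is held by the ramps. It is about 13–15° past meeting them, which I estimate as 15–19 N. Now easing off the side load and releasing.

```bash

python3 -m inch '[0.0003,0,0,0,1,0.0003,0,0,0,1,0.0003,0,0,0,1]'>/dev/null; python3 st.py
python3 -m inch '[0.0003,0,-0.0001,0,1,0.0003,0,-0.0001,0,1,0.0003,0,-0.0001,0,1]'>/dev/null; python3 st.py
```

```text
t 21.4 p [ 0.5613 -0.0562  0.1578] F [ 4.1753  0.4583 -3.2028] M [ 0.1837 -0.9602 -0.0664] yaw 24.25 g 0.152 q7 0.9414806371875457
t 21.7 p [ 0.5614 -0.0561  0.1578] F [-0.8789  0.0007  2.2399] M [ 0.203   0.1143 -0.04  ] yaw 24.27 g 0.155 q7 0.9417726553368222
```

```bash

python3 -m inch '[0,0,-0.00005,-0.01,1]'>/dev/null; python3 st.py
python3 -m inch '[0,0,-0.0001,-0.01,1]'>/dev/null; python3 st.py
python3 -m inch '[0,0,0,0,1]'>/dev/null; python3 st.py; python3 -m inch '[0,0,0,0,1]'>/dev/null; python3 st.py
```

```text
t 21.8 p [ 0.5615 -0.0561  0.1577] F [-0.227   1.4468  1.9672] M [0.2859 0.1861 0.437 ] yaw 23.69 g 0.156 q7 0.9333669304208075
t 21.9 p [ 0.5616 -0.0561  0.1577] F [0.3292 1.2171 2.5363] M [0.3107 0.2285 0.5512] yaw 23.1 g 0.151 q7 0.9246498256799017
t 22.0 p [ 0.5617 -0.0561  0.1577] F [-1.5774  1.3922  2.4262] M [0.397 0.286 0.307] yaw 23.11 g 0.154 q7 0.9247799235862925
t 22.1 p [ 0.5617 -0.0561  0.1577] F [-0.9021  0.9986  1.71  ] M [0.3475 0.2923 0.3209] yaw 23.13 g 0.16 q7 0.9252071212097561
```

Torque while turning was about 0.5 Nm. With the height and the angle, that puts the clamping force at roughly 18–20 N, so I'm letting go.

```bash

python3 -m inch '[0,0,0,0,0.8,0,0,0,0,0.6,0,0,0,0,0.3,0,0,0,0,0,0,0,0,0,0,0,0,0,0,0]'>/dev/null; python3 st.py
python3 -m inch '[0,0,0.01,0,0,0,0,0.03,0,0,0,0,0.07,0,0,0,0,0.12,0,0,0,0,0.15,0,0,-0.06,0,0.15,0,0,-0.06,0,0.15,0,0,-0.06,0,0.15,0,0]'>/dev/null; python3 st.py
python3 - <<'E'
from bench import manip
import cv2,numpy as np
for n in ["wrist","scene","top"]:
    c=manip.read_camera(n); im=c["pixels"][:,:,::-1]; cv2.imwrite(f"pics/{n}8.png",im);np.savez(f"{n}8.npz",**c)
E
```

```text
t 22.7 p [ 0.5618 -0.0562  0.1577] F [-0.0498  0.2621  0.4939] M [-0.0676  0.0272  0.0428] yaw 23.12 g 0.994 q7 0.9251960400968056
t 23.5 p [ 0.5006 -0.056   0.3084] F [ 1.2894 -0.7856  0.4048] M [ 0.036  -0.0661  0.0168] yaw 23.13 g 1.001 q7 0.7187347819855314
```

View pics/wrist8.png

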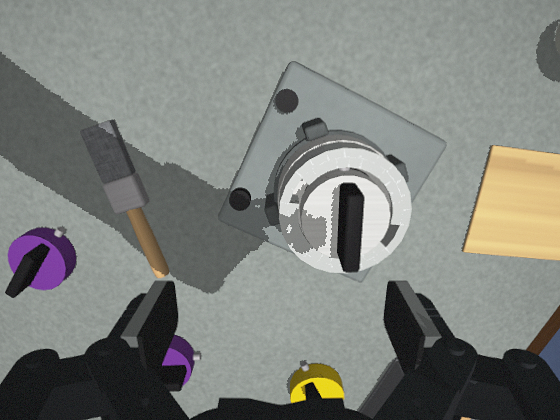

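View pics/scene8.png

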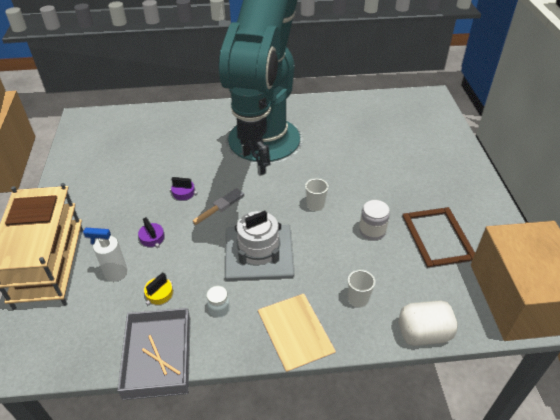

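The lid is seated flat, its fin still in line with the tool (348,185–268), so it did not unscrew. The other things are where they were. Handing in.

```bash
python3 - <<'E'
from h import *
c=dict(np.load("wrist8.npz"));P=toplane(c,[[347,186],[348.5,270]],.169);d=P[1]-P[0];print(P.mean(0),np.degrees(np.arctan2(d[1],d[0])))
from bench import manip
print(manip.job_done())
E
```

```text
[ 0.55554136 -0.05766859  0.169     ] -62.500146794696555
the job is handed in; nothing more can be done
None
```

I closed the mixing pot: the lid went in by its fin, pins through the slots, and I turned it about 64° clockwise, let go and handed in at about 23.5 s. No verdict was reported, and the clamping force is my estimate, since I could not measure it directly.

**By feel**
- The lid touched the seal about 21 mm below the collar's top face, so the seal is worn.
- The hand was drawn down from about 50° of turn, and I lowered it to follow.
- The last turning torque was about 0.5 N m. From torque, depth and angle I estimate 16–20 N of clamping force. The torque alone would allow up to about 25 N if friction is low.
- Easing the hand up 0.4 mm did not lift the lid, so the ramps were holding it.

**Side contact on the way:** around 45–48° the lid rubbed against the collar's rim with about 6 N sideways, because it was slightly off-centre. I moved the hand about 1.5 mm and carried on. The side force reached about 7 N once more before I let go. The hand never felt more than about 8 N in all, though it cannot feel the clamping force itself.

**Last checks:** after release the wrist force was close to zero. The pictures showed the lid flat in the collar and the other things unmoved.

**Check that disagreed:** a rough pixel reading of the fin after release gave −62.5°, against the −66.9° I expected from the tool, and put its centre about 6 mm off the collar's centre along x. I put both down to the fin's visible end face in hand-picked pixels. The fin still looked in line with the tool, and I did not measure it again before handing in.

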